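# Demagnetise a rack of watchmaker's screwdrivers

## Robot

A 6-joint arm with a two-finger parallel gripper is mounted at the origin on the work surface. World frame = base frame: x ahead of the robot, y to its left, z up, the work surface at z = 0. Lengths are in m, angles in rad, forces in N, time in s.
With the tool pointing down it reaches from about 0.35 to 1 m from the base axis. Payload 7.1 kg.
Tool frame: the origin (TCP) lies between the finger pads; the fingertips stand 22 mm ahead of it and the grasp point (between the pads) lies 3 mm ahead of it; z points along the fingers, y is the line along which they close (so a half turn about z gives the same grasp; the last joint's range is limited). The gripper opens to 85 mm and grips with 20 to 120 N. Pads are 22 mm wide; open, the fingers measure 114 mm over their backs; the gripper's body (76 mm by 85 mm) begins 54 mm behind the grasp point. The pads swing forward as they close: fully open they stand 13 mm farther back than shut.
Start: joints at [-1.178, 0.423, 1.63, -0, 1.089, -0.019], TCP at [0.25, -0.573, 0.253] pointing down, gripper open.
Joint ranges: [-3, 3], [-0.9, 2.11], [0.09, 2.58], [-1.31, 4.45], [0.11, 2.69], [-2.54, 2.54]. Speed limits (rad/s): [2.39, 2.39, 3.01, 3.14, 3.14, 3.14].

## Interface

Orientations are given as a rotation vector (axis times angle).
In Python, from rig import manip gives the robot as it stands. The module is installed in compiled form; this text tells all that it offers. Calls block until the motion is done:
- manip.move_to(position, orientation): joint-space move of the TCP to a pose.
- manip.servo_line(position, orientation=None, rate=0.15): straight line of the TCP; orientation=None keeps the orientation; rate is the mean speed in m/s.
- manip.set_joints(angles): joint-space move.
- manip.command_gripper(opening, f_grip=None): finger opening in m; f_grip is the grip in N (None keeps the last); returns when the fingers have stopped.
- manip.hold(seconds).
- manip.solve_ik(position, orientation): joint angles nearest the present ones, or None.
- manip.camera(name): name is "scene" or "top"; returns a dict with "image" (384x512x3 uint8, red, green, blue), "fx", "fy", "cx", "cy" (pixels), "k1" (the pictures are not rectified: a ray, as slopes to the right and down, at radius r is drawn at 1 + k1 r^2 times it, then the intrinsics apply), "cam_to_world" (4x4, takes a point from camera to world coordinates). Camera axes: x right, y down, z forward; pixel columns grow to the right and rows downward; lengths in m; the calibration is good to about 2 mm. A picture is of the moment at which its call begins. There is no depth.
A pose or a line that the arm cannot do raises manip.IKError and nothing moves.
- manip.sign_off(): hands the job in; it is judged then, once.
Readings, each from a call of its own:
- manip.get_time(): time.
- manip.get_joint_positions(): joint angles.
- manip.get_joint_vel(): joint speeds.
- manip.get_tau(): joint torques, N m.
- manip.get_position(): TCP position.
- manip.get_ee_rot(): TCP orientation.
- manip.get_contact_force(): force on the tool from outside, world axes, zero at the start.
- manip.get_torque(): the same for the moment, N m.
- manip.get_width(): finger opening in m.
- manip.get_grip_force(): force on a finger pad.
Only numpy, scipy, OpenCV 4.12 (cv2) and the standard library are available. Lean on these libraries where they do the work, as an engineer would, in place of code of your own. Each camera call takes 0.05 s, during which the arm holds its last target. There are 200 camera calls.

## Task

Demagnetise the screwdrivers: stand every one that lies on the bench blade-down in the blue rack, one to a cell, and slide the loaded rack into the demagnetiser until it clicks fully home. Then throw the red power lever fully over to on and, with the power still on, draw the rack right back out until it stands clear of the dock's flared mouth. Last, put the lever fully back to off; the screwdrivers stay standing in the rack and the other things on the bench stay where they are.

Things in the scene. Friction and masses are not known exactly. Their poses are not given: they have to be found in the camera images.
- driver_red: red watchmaker's screwdriver, 145 mm long, 60 g, lying flat, blade roughly away from the robot; may be absent. Square handle 20 x 20 x 90 mm; round steel shaft 7 mm thick, 55 mm long. Origin on its axis at mid-handle (10 mm above the bench when lying), close to its balance point; +x points to the cap end (45 mm off), -x to the blade tip (100 mm off)
- driver_red_tip (a point): blade tip of the red screwdriver
- driver_yellow: yellow watchmaker's screwdriver, 145 mm long, 60 g, lying flat, blade roughly away from the robot; may be absent. Square handle 20 x 20 x 90 mm; round steel shaft 7 mm thick, 55 mm long. Origin on its axis at mid-handle (10 mm above the bench when lying), close to its balance point; +x points to the cap end (45 mm off), -x to the blade tip (100 mm off)
- driver_yellow_tip (a point): blade tip of the yellow screwdriver
- driver_green: green watchmaker's screwdriver, 145 mm long, 60 g, lying flat, blade roughly away from the robot; may be absent. Square handle 20 x 20 x 90 mm; round steel shaft 7 mm thick, 55 mm long. Origin on its axis at mid-handle (10 mm above the bench when lying), close to its balance point; +x points to the cap end (45 mm off), -x to the blade tip (100 mm off)
- driver_green_tip (a point): blade tip of the green screwdriver
- driver_orange: orange watchmaker's screwdriver, 145 mm long, 60 g, lying flat, blade roughly away from the robot; may be absent. Square handle 20 x 20 x 90 mm; round steel shaft 7 mm thick, 55 mm long. Origin on its axis at mid-handle (10 mm above the bench when lying), close to its balance point; +x points to the cap end (45 mm off), -x to the blade tip (100 mm off)
- driver_orange_tip (a point): blade tip of the orange screwdriver
- rack: loose sliding tool rack, 0.4 kg. Grey base 270 (x) x 80 (y) x 12 mm. Origin: centre of the underside; +x is the end that enters the dock first. Four square blue cells in a row at x = -45, 5, 55, 105 mm, y = 0: 30 x 30 mm inside, outer walls 4 mm, 20 mm between cells. Black upright grip at x = -115 mm. A notch in each long edge at x = 95 mm (for the detent). It slides on the bench
- rack_cell0 (a point): centre of the mouth of cell 0 of the rack (the one nearest the grip; the others are 50, 100 and 150 mm further along the rack's +x), 87 mm above the bench; the cell's floor is 75 mm below
- rack_grip (a point): centre of the top of the rack's black upright grip, a post 30 (rack x) x 16 (rack y) mm, its top 110 mm above the bench; screwdrivers standing in the rack reach 157 mm, the nearest 70 mm away
- dock: fixed demagnetiser open to the robot's side. Origin on the bench where the rack's origin lies when fully home; +x is the way the rack slides in: at home the frames coincide. Two aluminium guides 30 mm high, 84 mm apart, x = -10 to 137 mm. White coil arch over the lane at x = 37 to 83 mm, 114 mm wide and 200 mm high inside. A blue end box stops the rack 2 mm past home
- dock_mouth (a point): middle of the lane's flared mouth, on the bench (which is the lane's floor), at x = -54 mm of the dock, about 120 mm wide there. Detent: two sprung brass rollers at x = 95 mm of the dock press on the rack's edges from about 45 mm before home and drop into its notches at home; pushing past them takes 5 to 10 N in all
- switch (a joint): demagnetiser's power lever: 0 = off (it starts within 0.12 of this), leaning to the dock's -x (towards the robot); 1.0 rad = fully on, leaning to the dock's +x. It turns about the dock's y axis, light friction (under 2 N at the knob), and stays where it is left
- switch_tip (a point): centre of the red ball knob (26 mm across) on the power lever, 85 mm from its pivot; the pivot lies at (-90, -130, 28) mm in the dock's frame; the arm is a 10 mm steel rod on a black block 70 x 50 mm, 31 mm high
- dispenser: bystander: blue round solvent dispenser with steel cap, 68 mm across, 130 mm tall; origin at the centre of its underside. Leave alone
- movement: bystander: watch movement in a blue round holder, 42 mm across, 20 mm tall; origin at the centre of its underside. Leave alone
- loupe: bystander: green eye loupe standing on its wide end, 38 mm across, 24 mm tall; origin at the centre of its underside. Leave alone
- oil_pots: bystander: flat steel stand of oil pots, 50 x 90 x 12 mm, three coloured discs on top; origin at the centre of its underside. Leave alone
- jar: bystander: amber glass jar with steel lid, 56 mm across, 70 mm tall; origin at the centre of its underside. Leave alone
- parts_box: bystander: white open parts box, 100 x 70 x 25 mm, one divider; origin at the centre of its underside. Leave alone

How it is judged:
On the way, in this order (a step that is already met when the one before it is completed fails the run):
1. all screwdrivers present stand blade-down in cells of the rack, released (z of driver_red_tip in the frame of rack between 0.005 and 0.024 m and x of driver_red_tip in the frame of rack between -0.063 and 0.123 m and y of driver_red_tip in the frame of rack between -0.018 and 0.018 m and angle between each of driver_red, driver_yellow, driver_green, driver_orange's own x axis and vertical below 0.35 rad and z of driver_yellow_tip in the frame of rack between 0.005 and 0.024 m and x of driver_yellow_tip in the frame of rack between -0.063 and 0.123 m and y of driver_yellow_tip in the frame of rack between -0.018 and 0.018 m and z of driver_green_tip in the frame of rack between 0.005 and 0.024 m and x of driver_green_tip in the frame of rack between -0.063 and 0.123 m and y of driver_green_tip in the frame of rack between -0.018 and 0.018 m and z of driver_orange_tip in the frame of rack between 0.005 and 0.024 m and x of driver_orange_tip in the frame of rack between -0.063 and 0.123 m and y of driver_orange_tip in the frame of rack between -0.018 and 0.018 m and contact force between the fingers and driver_red below 0.2 N and contact force between the fingers and driver_yellow below 0.2 N and contact force between the fingers and driver_green below 0.2 N and contact force between the fingers and driver_orange below 0.2 N), for 0.2 s.
2. the loaded rack is fully home in the demagnetiser (z of driver_red_tip in the frame of rack between 0.005 and 0.024 m and x of driver_red_tip in the frame of rack between -0.063 and 0.123 m and y of driver_red_tip in the frame of rack between -0.018 and 0.018 m and angle between each of driver_red, driver_yellow, driver_green, driver_orange's own x axis and vertical below 0.35 rad and z of driver_yellow_tip in the frame of rack between 0.005 and 0.024 m and x of driver_yellow_tip in the frame of rack between -0.063 and 0.123 m and y of driver_yellow_tip in the frame of rack between -0.018 and 0.018 m and z of driver_green_tip in the frame of rack between 0.005 and 0.024 m and x of driver_green_tip in the frame of rack between -0.063 and 0.123 m and y of driver_green_tip in the frame of rack between -0.018 and 0.018 m and z of driver_orange_tip in the frame of rack between 0.005 and 0.024 m and x of driver_orange_tip in the frame of rack between -0.063 and 0.123 m and y of driver_orange_tip in the frame of rack between -0.018 and 0.018 m and x of rack in the frame of dock between -0.004 and 0.006 m and y of rack in the frame of dock between -0.006 and 0.006 m and angle between rack's own z axis and vertical below 0.05 rad), for 0.2 s.
3. the power lever is fully on (value of joint switch above 0.85 rad), for 0.2 s.
4. the loaded rack is drawn out clear of the mouth (z of driver_red_tip in the frame of rack between 0.005 and 0.024 m and x of driver_red_tip in the frame of rack between -0.063 and 0.123 m and y of driver_red_tip in the frame of rack between -0.018 and 0.018 m and angle between each of driver_red, driver_yellow, driver_green, driver_orange's own x axis and vertical below 0.35 rad and z of driver_yellow_tip in the frame of rack between 0.005 and 0.024 m and x of driver_yellow_tip in the frame of rack between -0.063 and 0.123 m and y of driver_yellow_tip in the frame of rack between -0.018 and 0.018 m and z of driver_green_tip in the frame of rack between 0.005 and 0.024 m and x of driver_green_tip in the frame of rack between -0.063 and 0.123 m and y of driver_green_tip in the frame of rack between -0.018 and 0.018 m and z of driver_orange_tip in the frame of rack between 0.005 and 0.024 m and x of driver_orange_tip in the frame of rack between -0.063 and 0.123 m and y of driver_orange_tip in the frame of rack between -0.018 and 0.018 m and x of rack in the frame of dock below -0.185 m and angle between rack's own z axis and vertical below 0.05 rad), for 0.2 s.
5. the power lever is back off (value of joint switch below 0.15 rad), for 0.2 s.
At the end, for the whole second after the job is handed in: Every screwdriver present stands blade-down on the floor of a cell (tip below 24 mm in the rack, leaning less than 0.35 rad), the rack is level and out of the dock (its origin over 185 mm back from home along the dock's x), the power lever is below 0.15 rad, and all is at rest (all of step 4 and linear speed of rack below 0.02 m/s and linear speed of each of driver_red, driver_yellow, driver_green, driver_orange below 0.03 m/s and value of joint switch below 0.15 rad); the robot touches nothing.
It fails at once if a bystander on the bench is moved more than 30 mm (distance of any of dispenser, movement, loupe, oil_pots, jar, parts_box from where it was at the start of the episode above 0.03 m).
Of driver_red, driver_yellow, driver_green, driver_orange only 3 to 4 are there at a start; the rules pass over those that are not, and their reading is None.
At some moment in a run one of driver_red, driver_yellow, driver_green, driver_orange may be knocked a few centimetres aside while the robot is not near it.
It also fails if it takes over 210 s, if anything falls off the work surface, if the arm or the gripper's body presses on something with over 40 N, if the wrist force passes 120 N, or if a joint passes its speed limit or range.

## Working session

There is one attempt and no reset: what is moved stays moved. The work goes in short steps, each a Python script; the robot and the scene stay as the last script left them, time stands still between calls to the robot, and variables do not carry over. Pictures are saved under pics/ and viewed, at most 14 in all, crops included, and the job is handed in when it is done.

```bash
mkdir -p pics && cat > h.py <<'E'
import numpy as np, cv2
from rig import manip
from scipy.spatial.transform import Rotation as R
def shot(name):
    c=manip.camera(name); c["image"]=np.asarray(c["image"]); c["T"]=np.asarray(c["cam_to_world"]); return c
def ray(c,uv):
    uv=np.atleast_2d(np.asarray(uv,float))
    d=np.c_[(uv[:,0]-c["cx"])/c["fx"],(uv[:,1]-c["cy"])/c["fy"]]
    s=d.copy()
    for _ in range(20): s=d/(1+c["k1"]*(s**2).sum(1,keepdims=True))
    r=np.c_[s,np.ones(len(s))]@c["T"][:3,:3].T
    return c["T"][:3,3],r
def onplane(c,uv,z):
    o,r=ray(c,uv); return o+r*((z-o[2])/r[:,2:3])
def proj(c,p):
    p=np.atleast_2d(p); q=(p-c["T"][:3,3])@c["T"][:3,:3]; s=q[:,:2]/q[:,2:]
    s=s*(1+c["k1"]*(s**2).sum(1,keepdims=True))
    return s*[c["fx"],c["fy"]]+[c["cx"],c["cy"]]
def save(c,n,box=None,scale=1):
    im=c["image"][:,:,::-1]
    if box: im=im[box[1]:box[3],box[0]:box[2]]
    cv2.imwrite(f"pics/{n}.png",cv2.resize(im,None,fx=scale,fy=scale,interpolation=cv2.INTER_CUBIC))
E
python3 - <<'E'
from h import *
for n in("scene","top"):
    c=shot(n); save(c,n+"0",scale=1.5); np.save(n+"0.npy",c,allow_pickle=True)
    print(n,c["fx"],c["cx"],c["cy"],c["k1"],c["T"].round(3).tolist())
print(manip.get_ee_rot(),manip.get_width(),manip.get_time())
E
```

```text
scene 353.1986544060221 258.17568830736315 191.76717003467778 -0.07015280072768665 [[0.719, 0.506, -0.476, 1.037], [0.694, -0.542, 0.473, -0.443], [-0.019, -0.671, -0.741, 0.864], [0.0, 0.0, 0.0, 1.0]]
top 356.4154518521633 253.63426184622625 197.5267181650754 0.01776084308241842 [[-0.019, -0.989, 0.149, 0.382], [-1.0, 0.021, 0.012, 0.024], [-0.015, -0.148, -0.989, 1.154], [0.0, 0.0, 0.0, 1.0]]
[-3.07386832e+00 -6.42102579e-01  4.56407667e-04] 0.08581447049738729 0.1
```

View pics/scene0.png

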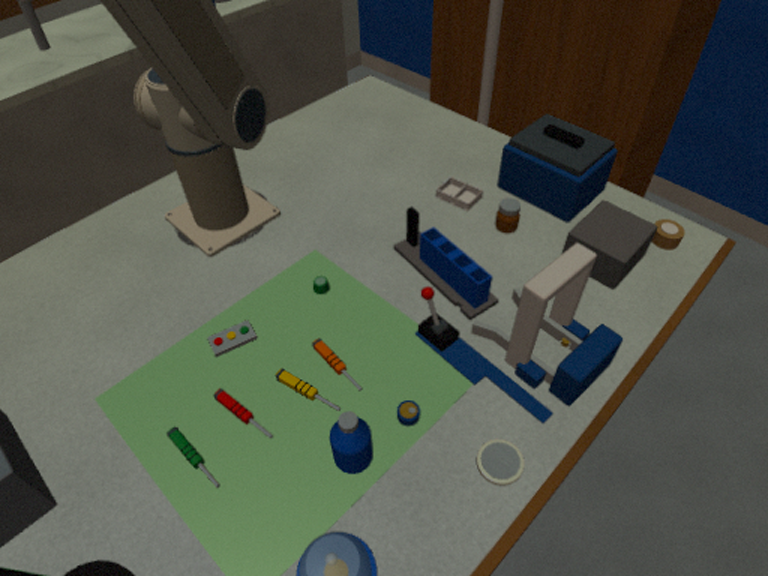

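View pics/top0.png

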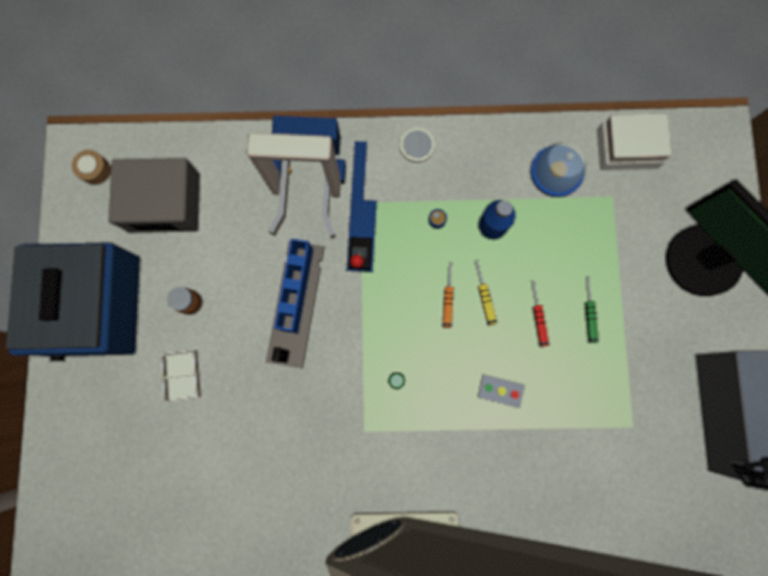

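Both views show all four drivers on the green mat, with handles at about (447,307), (487,303), (541,325) and (591,320) in the 1.5x top picture and blades up, away from the robot. The rack is at about (295,300), its grip at (280,355). The dock's mouth is at about (303,235) and the red knob at (358,260). Next I measure the drivers by colour and enlarge the rack and dock.

```bash
cat >> h.py <<'E'
HUE=dict(red=(174,6),orange=(7,17),yellow=(20,33),green=(55,85))
def drivers(c,zc=0.016,roi=(250,150,450,260)):
    """colour-mask handles in top view -> centre, yaw of +x (cap) axis"""
    hsv=cv2.cvtColor(c["image"],cv2.COLOR_RGB2HSV); out={}
    for k,(a,b) in HUE.items():
        h=hsv[:,:,0]; m=((h>=a)&(h<=b)) if a<b else ((h>=a)|(h<=b))
        m&=(hsv[:,:,1]>140)&(hsv[:,:,2]>40)
        mm=np.zeros_like(m); x0,y0,x1,y1=roi; mm[y0:y1,x0:x1]=m[y0:y1,x0:x1]
        mm=cv2.morphologyEx(mm.astype(np.uint8),cv2.MORPH_CLOSE,np.ones((5,5)))
        n,l,st,_=cv2.connectedComponentsWithStats(mm)
        if n<2: continue
        i=1+st[1:,4].argmax()
        if st[i,4]<60: continue
        v,u=np.nonzero(l==i); P=onplane(c,np.c_[u,v],zc)[:,:2]
        (cx,cy),(w,hh),_=cv2.minAreaRect(P.astype(np.float32)*1000)
        e=P-P.mean(0); d=np.linalg.svd(e,full_matrices=False)[2][0]
        if d[0]>0: d=-d          # cap end is toward robot (-x)
        out[k]=(np.array([cx,cy])/1000,np.arctan2(d[1],d[0]),st[i,4],(round(w),round(hh)))
    return out
E
python3 - <<'E'
from h import *
t=np.load("top0.npy",allow_pickle=True).item(); s=np.load("scene0.npy",allow_pickle=True).item()
for k,v in drivers(t).items(): print(k,v[0].round(4),round(v[1],3),v[2],v[3])
hsv=cv2.cvtColor(t["image"],cv2.COLOR_RGB2HSV)
save(t,"t1",(155,75,260,250),3.4)
save(s,"s1",(255,130,420,275),4)
# knob in both views, triangulate
def knob(c,roi):
    h=cv2.cvtColor(c["image"],cv2.COLOR_RGB2HSV); m=((h[:,:,0]>174)|(h[:,:,0]<6))&(h[:,:,1]>150)&(h[:,:,2]>60)
    v,u=np.nonzero(m); k=(u>roi[0])&(u<roi[2])&(v>roi[1])&(v<roi[3]); return np.array([u[k].mean(),v[k].mean()]),k.sum()
a,na=knob(t,(225,150,250,190)); b,nb=knob(s,(270,180,300,210)); print(a,na,b,nb)
o1,d1=ray(t,a);o2,d2=ray(s,b);A=np.c_[d1[0],-d2[0]];x=np.linalg.lstsq(A,o2-o1,rcond=None)[0]
print(o1+d1[0]*x[0],o2+d2[0]*x[1])
E
```

```text
red [ 0.488  -0.2997] -3.022 126 (75, 17)
orange [ 0.5292 -0.1049] 3.045 118 (15, 85)
yellow [ 0.5361 -0.1883] -2.947 112 (76, 16)
[237.47692308 173.75384615] 65 [284.48 195.06] 50
[0.61320618 0.08422705 0.10449521] [0.6134052  0.08447005 0.10455298]
```

View pics/t1.png

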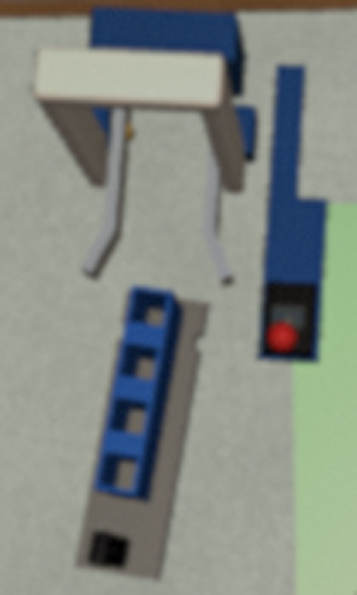

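View pics/s1.png

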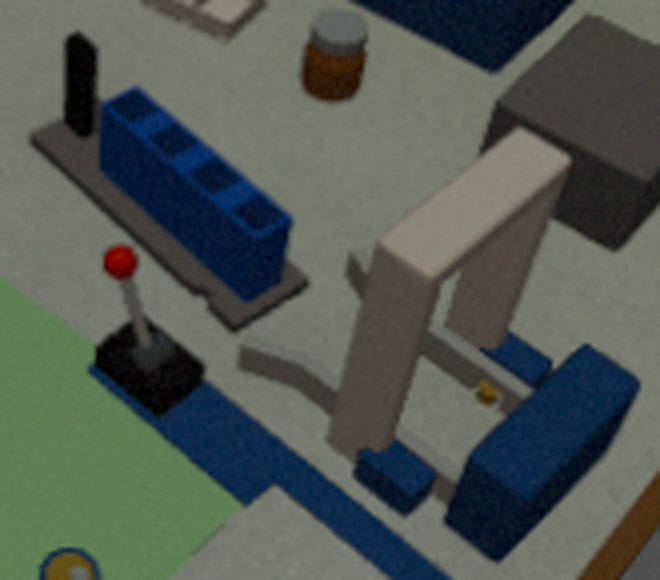

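The enlarged top picture shows the rack's base corners at about (158,577), (78,566) and (208,303), and its cell block corners at (133,289), (176,293) and (97,488). The arch's top face is at (38,97)–(224,52). The enlarged scene picture gives the second view of the same points. From these picks I fit the rack and triangulate the dock arch, check reachability, and pull green into the mask.

```bash
sed -i 's/green=(55,85))/green=(50,90))/; s/(hsv\[:,:,1\]>140)&(hsv\[:,:,2\]>40)/(hsv[:,:,1]>(120 if k!="green" else 110))\&(hsv[:,:,2]>25)/' h.py && cat > geo.py <<'E'
from h import *
from scipy.optimize import least_squares
t=np.load("top0.npy",allow_pickle=True).item(); s=np.load("scene0.npy",allow_pickle=True).item()
tp=lambda a:(np.array(a,float)+.5)/3.4+[155,75]-.5
sp=lambda a:(np.array(a,float)+.5)/4+[255,130]-.5
def tri(a,b):
    o1,d1=ray(t,tp(a));o2,d2=ray(s,sp(b));x=np.linalg.lstsq(np.c_[d1[0],-d2[0]],o2-o1,rcond=None)[0]
    p,q=o1+d1[0]*x[0],o2+d2[0]*x[1]; return (p+q)/2,np.linalg.norm(p-q)
def w(p,X): c,S=np.cos(p[2]),np.sin(p[2]); X=np.atleast_2d(X); return np.c_[p[0]+c*X[:,0]-S*X[:,1],p[1]+S*X[:,0]+c*X[:,1],X[:,2]]
E
python3 - <<'E'
from geo import *
for k,v in drivers(t).items(): print(k,v[0].round(4),round(v[1],3),v[2],v[3])
T=[((-135,-40,12),(158,577)),((-135,40,12),(78,566)),((135,-40,12),(209,304)),((124,19,87),(133,289)),((124,-19,87),(174,292)),((-64,19,87),(97,488)),((-64,-19,87),(134,494)),((-115,0,110),(107,550))]
S=[((-135,-40,0),(34,140)),((135,-40,12),(237,322)),((135,40,12),(306,282)),((124,-19,87),(250,236)),((124,19,87),(291,217)),((-64,19,87),(137,88)),((-64,-19,87),(101,109))]
XT=np.array([a for a,_ in T])/1e3;UT=tp([b for _,b in T]);XS=np.array([a for a,_ in S])/1e3;US=sp([b for _,b in S])
f=lambda p:np.r_[(proj(t,w(p,XT))-UT).ravel(),(proj(s,w(p,XS))-US).ravel()]
r=least_squares(f,[.58,.2,-.15],loss="soft_l1",f_scale=1); print("rack",r.x.round(4)); print(f(r.x).round(1).tolist())
for n,a,b in(("FL",(38,97),(520,128)),("FR",(222,104),(380,245)),("BR",(224,53),(430,281)),("BL",(40,50),(571,160)),("flareL",(90,271),(349,252)),("flareR",(227,279),(240,347))):
    p,e=tri(a,b); print(n,p.round(4),round(e,4))
# guide inner edges straight on z=.03
print(onplane(t,tp([(126,112),(119,232),(216,180),(208,236),(90,273),(228,280)]),.03).round(4).tolist())
E
```

```text
red [ 0.4866 -0.3001] -3.021 130 (78, 17)
orange [ 0.5291 -0.1051] 3.042 141 (18, 85)
yellow [ 0.5327 -0.1891] -2.937 137 (84, 17)
green [ 0.4954 -0.4066] -3.122 119 (74, 16)
rack [ 0.5436  0.2225 -0.1786]
[0.3, 1.0, -0.8, 0.2, 0.1, -0.5, 0.1, -1.4, 0.1, -0.4, -0.7, 0.1, 0.8, 0.3, -2.3, -0.6, -1.6, 0.9, -1.0, 0.8, 0.6, -0.9, 1.0, 0.9, 0.1, 0.1, -0.7, -0.7, -0.7, -1.3]
FL [0.7935 0.275  0.2193] 0.0044
FR [0.7841 0.1249 0.2173] 0.0031
BR [0.825  0.1211 0.2197] 0.0014
BL [0.8339 0.2736 0.2178] 0.0026
flareL [0.6979 0.2708 0.0282] 0.002
flareR [0.6899 0.1408 0.0199] 0.0006
[[0.8571, 0.2376, 0.03], [0.7362, 0.2437, 0.03], [0.786, 0.15, 0.03], [0.7302, 0.158, 0.03], [0.6962, 0.2712, 0.03], [0.6863, 0.139, 0.03]]
```

The rack is at about (0.544, 0.223), yaw −0.179. The dock origin is at about (0.749, 0.202), yaw −0.06, which agrees with the flare ends and the knob to within a few mm. Now I plan grasps: the tool leans toward the blade at pick, and a half wrist roll brings the blade down.

```bash
cat > task.py <<'E'
from h import *
RACK=np.array([.5436,.2225,-.1786]); DOCK=np.array([.749,.2023,-.062])
CELL=[-.045,.005,.055,.105]
def mat(x,y): # columns from tool y and z
    return None
def pick(xy,yaw,th,sgn,s=.022):
    """driver centre/yaw(cap dir) -> TCP pos, R, and driver pose in the tool"""
    cap=np.array([np.cos(yaw),np.sin(yaw),0]); d=-cap; up=np.array([0,0,1.])
    a=np.sin(th)*d-np.cos(th)*up; y=sgn*np.cross(up,cap); x=np.cross(y,a)
    Rt=np.c_[x,y,a]; G=np.r_[xy,.010]+s*cap
    z=.003+.022*np.cos(th)+.011*np.sin(th)
    p=G-a*(z-.010)/np.cos(th)
    Rd=np.c_[cap,np.cross(up,cap),up]
    return p,Rt,Rt.T@(np.r_[xy,.010]-p),Rt.T@Rd
def place(td,Rtd,xy,ztip,yawtool):
    """TCP pose that stands driver at xy with tip at ztip, tool heading yawtool"""
    # driver x = up ; choose rotation about vertical so the tool z heads to yawtool
    R0=np.c_[[0,0,1.],[0,1.,0],[-1.,0,0]]; Rt=R0@Rtd.T
    h=np.arctan2(Rt[1,2],Rt[0,2]); Rt=R.from_rotvec([0,0,yawtool-h]).as_matrix()@Rt
    return np.r_[xy,ztip+.100]-Rt@td,Rt
rv=lambda M:R.from_matrix(M).as_rotvec()
def cellxy(i,rk=RACK): return rk[:2]+CELL[i]*np.array([np.cos(rk[2]),np.sin(rk[2])])
E
python3 - <<'E'
from task import *
import pickle
t=np.load("top0.npy",allow_pickle=True).item(); D=drivers(t); pickle.dump(D,open("D.pkl","wb"))
f=lambda q:None if q is None else np.round(q,2).tolist()
for th in(.52,.75):
  for sg in(1,-1):
    print("th",th,sg)
    for k,i in(("orange",3),("yellow",2),("red",1),("green",0)):
        p,Rt,td,Rtd=pick(D[k][0],D[k][1],th,sg); print(k,p.round(3),f(manip.solve_ik(p,rv(Rt))))
        for yt in(-.18,.2):
          for zt in(.016,.11):
            P,RR=place(td,Rtd,cellxy(i),zt,yt); print("   ",yt,P.round(3),f(manip.solve_ik(P,rv(RR))))
E
```

```text
th 0.52 1
orange [ 0.497 -0.102  0.028] [-0.27, 0.65, 2.27, 2.86, 0.31, -1.45]
    -0.18 [0.63  0.207 0.148] [0.54, 0.65, 2.08, 4.11, 0.77, 1.18]
    -0.18 [0.63  0.207 0.242] [0.54, 0.45, 2.07, 4.32, 0.67, 0.9]
    0.2 [0.63  0.2   0.148] [0.34, 0.62, 2.17, 3.33, 0.71, 1.5]
    0.2 [0.63  0.2   0.242] [0.34, 0.41, 2.16, 3.41, 0.49, 1.41]
yellow [ 0.501 -0.196  0.028] [-0.58, 0.67, 2.15, 1.74, 0.36, -0.89]
    -0.18 [0.58  0.216 0.148] [0.62, 0.63, 2.15, 4.15, 0.83, 1.22]
    -0.18 [0.58  0.216 0.242] [0.62, 0.41, 2.14, 4.36, 0.73, 0.93]
    0.2 [0.581 0.209 0.148] [0.41, 0.61, 2.26, 3.4, 0.78, 1.49]
    0.2 [0.581 0.209 0.242] [0.41, 0.37, 2.25, 3.5, 0.54, 1.37]
red [ 0.455 -0.304  0.028] [-0.82, 0.68, 2.1, 1.5, 0.41, -0.79]
    -0.18 [0.531 0.225 0.148] [0.71, 0.61, 2.22, 4.21, 0.88, 1.26]
    -0.18 [0.531 0.225 0.242] [0.71, 0.38, 2.21, 4.42, 0.78, 0.96]
    0.2 [0.531 0.218 0.148] [0.49, 0.6, 2.34, 3.47, 0.86, 1.49]
    0.2 [0.531 0.218 0.242] [0.49, 0.33, 2.33, 3.6, 0.6, 1.33]
green [ 0.463 -0.407  0.028] [-0.92, 0.72, 1.95, 1.24, 0.44, -0.52]
    -0.18 [0.482 0.234 0.148] [0.82
[... 2923 characters left out ...]
e
    -0.18 [0.581 0.216 0.247] None
    0.2 [0.581 0.209 0.153] [0.39, 0.49, 2.18, 3.54, 0.36, -1.82]
    0.2 [0.581 0.209 0.247] [0.39, 0.28, 2.14, 4.12, 0.17, -2.42]
red [ 0.449 -0.305  0.027] [-0.93, 0.76, 2.16, 1.85, 0.66, 1.89]
    -0.18 [0.532 0.225 0.153] None
    -0.18 [0.532 0.225 0.247] None
    0.2 [0.532 0.218 0.153] [0.46, 0.46, 2.26, 3.62, 0.42, -1.83]
    0.2 [0.532 0.218 0.247] [0.46, 0.23, 2.22, 4.18, 0.22, -2.42]
green [ 0.458 -0.407  0.027] [-1.02, 0.78, 2.01, 1.7, 0.63, 2.1]
    -0.18 [0.483 0.233 0.153] None
    -0.18 [0.483 0.233 0.247] None
    0.2 [0.483 0.227 0.153] [0.55, 0.43, 2.34, 3.7, 0.49, -1.84]
    0.2 [0.483 0.227 0.247] [0.55, 0.18, 2.3, 4.27, 0.28, -2.44]
```

```bash
cat >> task.py <<'E'
YT=-.03; TH=.52
def go(p,M): manip.move_to(list(p),list(rv(M)))
def line(p,M=None,rate=.15): manip.servo_line(list(p),None if M is None else list(rv(M)),rate=rate)
def grab(xy,yaw,cell,th=TH,yt=YT):
    p,Rt,td,Rtd=pick(xy,yaw,th,1)
    manip.command_gripper(.05)
    go(p-Rt[:,2]*.08,Rt); line(p,Rt,.12)
    manip.command_gripper(.0,40)
    print("width",manip.get_width(),"grip",manip.get_grip_force(),"t",manip.get_time())
    line(p+[0,0,.25],Rt,.25)
    P,M=place(td,Rtd,cellxy(cell),.115,yt)
    go(P+[0,0,.06],M)
    print("pre",manip.get_position(),"q",np.round(manip.get_joint_positions(),2),"w",manip.get_width(),"t",manip.get_time())
    return td,Rtd
def drop(td,Rtd,cell,corr=(0,0),yt=YT,ztip=.017,th=TH):
    P,M=place(td,Rtd,cellxy(cell)+np.asarray(corr),.115,yt)
    line(P,M,.12); f0=np.array(manip.get_contact_force())
    for z in (.09,.07,.055,.04,.03,ztip):
        line(P+[0,0,z-.115],M,.08); f=np.array(manip.get_contact_force())-f0
        if np.linalg.norm(f)>6: print("contact at tip z",z,f.round(1)); return False
    print("df",f.round(2))
    manip.command_gripper(.036)
    line(np.array(manip.get_position())-M[:,2]*.05+[0,0,.02],None,.12)
    line(np.array(manip.get_position())+[-.03,0,.09],None,.2)
    return True
E
python3 - <<'E'
from task import *
import pickle
D=pickle.load(open("D.pkl","rb"))
g=grab(D["orange"][0],D["orange"][1],3); pickle.dump(g,open("g.pkl","wb"))
a=shot("scene");b=shot("top"); 
pickle.dump((a,b),open("pre.pkl","wb"))
im=np.hstack([cv2.resize(c["image"][y0:y1,x0:x1],(400,450),interpolation=cv2.INTER_CUBIC) for c,(x0,y0,x1,y1) in((a,(230,80,390,260)),(b,(130,90,290,270)))])
cv2.imwrite("pics/pre.png",im[:,:,::-1])
E
```

```text
width 0.019192806168194815 grip 39.526721835136414 t 3.9667Traceback (most recent call last):
  File "<stdin>", line 4, in <module>
  File "task.py", line 32, in grab
    line(p+[0,0,.25],Rt,.25)
    ~~~~^^^^^^^^^^^^^^^^^^^^
  File "task.py", line 25, in line
    def line(p,M=None,rate=.15): manip.servo_line(list(p),None if M is None else list(rv(M)),rate=rate)
                                 ~~~~~~~~~~~~~~~~^^^^^^^^^^^^^^^^^^^^^^^^^^^^^^^^^^^^^^^^^^^^^^^^^^^^^^
rig.IKError: the arm cannot follow that straight line within its joint ranges
```

```bash
python3 - <<'E'
s=open("task.py").read()
s=s.replace("    line(p+[0,0,.25],Rt,.25)\n","    lift(p,Rt)\n").replace("def grab(","""def lift(p,Rt):
    for h in (.2,.15,.11,.08):
        try: line(p+[0,0,h],Rt,.2); break
        except manip.IKError: pass
    q=np.array(manip.get_joint_positions()); q[1]-=.35; manip.set_joints(list(q))
    print("lift",h,np.round(manip.get_position(),3),"q",q.round(2))
def grab(""")
open("task.py","w").write(s)
E
python3 - <<'E'
from task import *
import pickle
D=pickle.load(open("D.pkl","rb"))
p,Rt,td,Rtd=pick(D["orange"][0],D["orange"][1],TH,1); pickle.dump((td,Rtd),open("g.pkl","wb"))
lift(p,Rt)
P,M=place(td,Rtd,cellxy(3),.115,YT)
go(P+[0,0,.06],M)
print("pre",manip.get_position(),"q",np.round(manip.get_joint_positions(),2),"w",manip.get_width(),"t",manip.get_time())
a=shot("scene");b=shot("top"); 
pickle.dump((a,b),open("pre.pkl","wb"))
im=np.hstack([cv2.resize(c["image"][y0:y1,x0:x1],(400,450),interpolation=cv2.INTER_CUBIC) for c,(x0,y0,x1,y1) in((a,(230,80,390,260)),(b,(130,90,290,270)))])
cv2.imwrite("pics/pre.png",im[:,:,::-1])
E
```

```text
lift 0.08 [ 0.535 -0.113  0.293] q [-0.27  0.09  2.28  2.34  0.12 -0.93]
pre [0.62939291 0.20390992 0.30635181] q [0.47 0.3  2.09 4.25 0.49 0.78] w 0.018893722803867117 t 7.4417
```

View pics/pre.png

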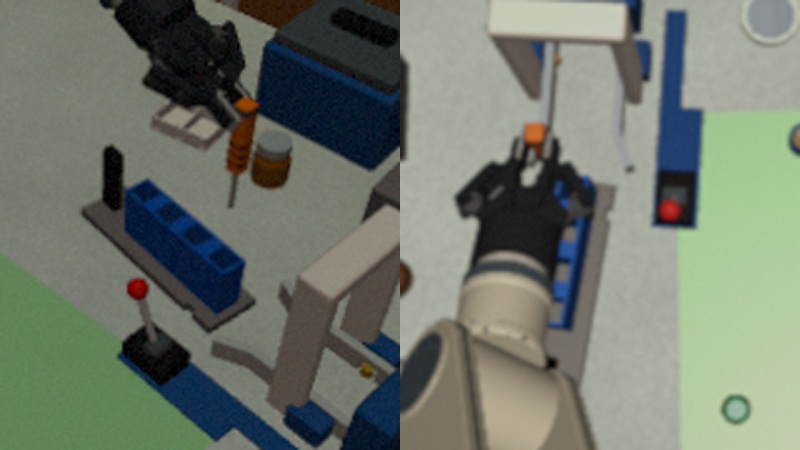

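The picture shows the orange driver hanging upright above cell 3, with its cap at (246,103) and tip at (232,206) on the left, and cap at (535,133) on the right. I compare these with prediction, then lower it.

```bash
python3 - <<'E'
from task import *
import pickle
a,b=pickle.load(open("pre.pkl","rb")); xy=cellxy(3)
print("exp tip,cap scene",proj(a,[[*xy,.175],[*xy,.320]]).round(1).tolist(),"obs",[322.8,162.4],[328.4,121.2])
print("exp cap top",proj(b,[[*xy,.320]]).round(1).tolist(),"obs",[184,143.2])
print("cap xy by top:",onplane(b,[184,143.2],.32).round(4),"cell",xy.round(4))
g=pickle.load(open("g.pkl","rb"))
print(drop(*g,3),manip.get_time())
c=shot("scene");d=shot("top"); pickle.dump((c,d),open("post.pkl","wb"))
im=np.hstack([cv2.resize(c["image"][y0:y1,x0:x1],(400,450),interpolation=cv2.INTER_CUBIC) for c,(x0,y0,x1,y1) in((c,(230,80,390,260)),(d,(130,90,290,270)))])
cv2.imwrite("pics/post.png",im[:,:,::-1])
E
```

```text
exp tip,cap scene [[321.9, 161.7], [328.2, 120.0]] obs [322.8, 162.4] [328.4, 121.2]
exp cap top [[182.7, 142.2]] obs [184, 143.2]
cap xy by top: [[0.6444 0.2007 0.32  ]] cell [0.6469 0.2038]
df [ 0.26 -0.33  0.17]
True 11.925
```

View pics/post.png

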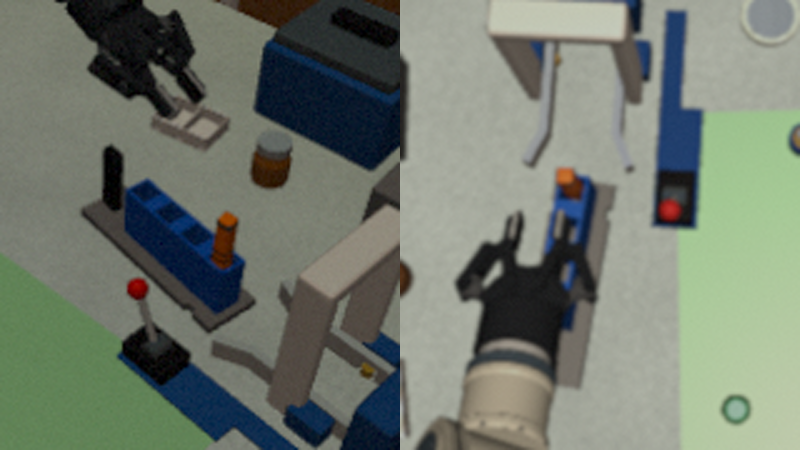

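The orange driver stands in cell 3, with its cap at (228,218) on the left and (567,180) on the right. Now the other three, re-detecting before each pick.

```bash
python3 - <<'E'
s=open("task.py").read()
s=s.replace("    line(np.array(manip.get_position())+[-.03,0,.09],None,.2)\n","    q=np.array(manip.get_joint_positions()); q[1]-=.3; manip.set_joints(list(q))\n")
s=s.replace("    line(np.array(manip.get_position())-M[:,2]*.05+[0,0,.02],None,.12)","""    for k in (.05,.035,.025):
        try: line(np.array(manip.get_position())-M[:,2]*k,None,.12); break
        except manip.IKError: print('short retreat',k)""")
open("task.py","w").write(s)
E
cat > run.py <<'E'
from task import *
import sys
for k,i in [x.split(":") for x in sys.argv[1:]]:
    i=int(i); D=drivers(shot("top")); xy,yaw=D[k][:2]; print(k,xy.round(4),round(yaw,3),D[k][2:])
    p,Rt,td,Rtd=pick(xy,yaw,TH,1)
    for yt in(-.03,.05,.12,.2):
        if all(manip.solve_ik(list(P),list(rv(M))) is not None for z in(.017,.115,.175) for P,M in[place(td,Rtd,cellxy(i),z,yt)]): break
    print("yt",yt)
    g=grab(xy,yaw,i,yt=yt)
    if not .016<manip.get_width()<.024: print("LOST"); break
    if not drop(*g,i,yt=yt): break
    print("done",k,manip.get_time())
c=shot("scene");d=shot("top")
im=np.hstack([cv2.resize(c["image"][y0:y1,x0:x1],(400,450),interpolation=cv2.INTER_CUBIC) for c,(x0,y0,x1,y1) in((c,(230,80,390,260)),(d,(130,90,290,270)))])
cv2.imwrite(f"pics/run_{int(manip.get_time())}.png",im[:,:,::-1])
E
python3 run.py yellow:2 red:1 green:0; ls pics
```

```text
yellow [ 0.5327 -0.1893] -2.939 (np.int32(134), (84, 17))
yt -0.03
width 0.01908368894511838 grip 39.55810368061066 t 15.9583
lift 0.2 [ 0.498 -0.194  0.411] q [-0.58 -0.12  2.1   0.74  0.55  0.2 ]
pre [0.58036468 0.21311241 0.30718009] q [0.55 0.25 2.16 4.3  0.55 0.79] w 0.01890237803237897 t 20.9167
df [-0.98 -0.04  0.85]
done yellow 25.3
red [ 0.4866 -0.3001] -3.022 (np.int32(131), (78, 17))
yt -0.03
width 0.018754330863155637 grip 39.575344920158386 t 29.175
lift 0.2 [ 0.452 -0.301  0.413] q [-0.82 -0.08  2.05  0.74  0.63  0.07]
pre [0.53120814 0.22195629 0.30717744] q [0.64 0.2  2.23 4.37 0.61 0.79] w 0.01888156064269338 t 34.1333
df [ 0.31 -0.92 -1.8 ]
done red 38.4583
green [ 0.4954 -0.4069] -3.123 (np.int32(115), (74, 15))
yt 0.05
width 0.01903108408183018 grip 39.82904076576233 t 42.525
lift 0.2 [ 0.458 -0.401  0.436] q [-0.92  0.01  1.9   0.7   0.68  0.12]
pre [0.48208153 0.22951364 0.30722399] q [0.7  0.14 2.32 4.31 0.61 0.83] w 0.018947465301031037 t 47.5583
df [ 0.53 -0.8  -0.42]
done green 51.8417
post.png
pre.png
run_51.png
s1.png
scene0.png
t1.png
top0.png
```

```bash
python3 - <<'E'
from task import *
import pickle
q=np.array(manip.get_joint_positions()); q[1]-=.3; manip.set_joints(list(q)); q[0]-=1.0; manip.set_joints(list(q))
a=shot("scene");b=shot("top"); pickle.dump((a,b),open("loaded.pkl","wb"))
cv2.imwrite("pics/loaded.png",np.hstack([cv2.resize(c["image"][y0:y1,x0:x1],(400,600),interpolation=cv2.INTER_CUBIC) for c,(x0,y0,x1,y1) in((a,(255,80,375,260)),(b,(140,90,260,270)))])[:,:,::-1])
print(manip.get_time(), manip.get_position())
E
```

```text
54.4 [ 0.42526844 -0.24467849  0.46293412]
```

View pics/loaded.png

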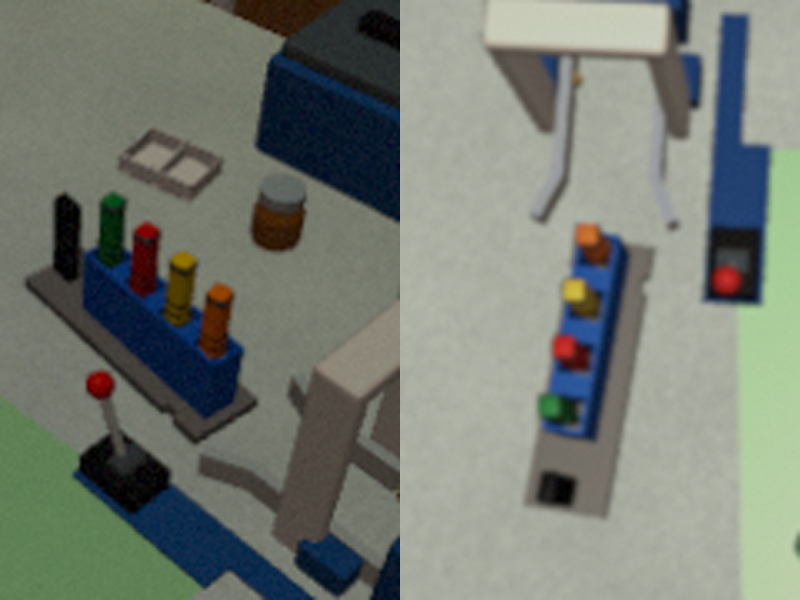

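All four stand upright in the rack: caps at (113,200), (147,230), (182,260) and (218,292) on the left. The rack has not moved. Next I grip the post, align the rack with the lane and push it in, watching the forces.

```bash
cat > slide.py <<'E'
from task import *
PHI=.3; ZG=.085
def tool(yaw,sg):
    xr=np.array([np.cos(yaw),np.sin(yaw),0]); a=np.sin(PHI)*xr-np.cos(PHI)*np.array([0,0,1.])
    y=sg*np.array([-np.sin(yaw),np.cos(yaw),0]); return np.c_[np.cross(y,a),y,a]
def pose(rk,sg,dz=0):
    M=tool(rk[2],sg); G=np.r_[rk[:2]-.115*np.array([np.cos(rk[2]),np.sin(rk[2])]),ZG+dz]
    return G-.003*M[:,2],M
def indock(x,y=0,yaw=0):
    c,s=np.cos(DOCK[2]),np.sin(DOCK[2]); return np.array([DOCK[0]+c*x-s*y,DOCK[1]+s*x+c*y,DOCK[2]+yaw])
def dforce(f0):
    f=np.array(manip.get_contact_force())-f0; c,s=np.cos(DOCK[2]),np.sin(DOCK[2]); return np.array([c*f[0]+s*f[1],-s*f[0]+c*f[1],f[2]])
E
python3 - <<'E'
from slide import *
f=lambda q:None if q is None else np.round(q,2).tolist()
for sg in(1,-1):
    print(sg,[f(manip.solve_ik(list(P),list(rv(M)))) for P,M in[pose(RACK,sg,.09),pose(RACK,sg),pose(indock(-.235),sg),pose(indock(0),sg)]])
E
```

```text
1 [[0.61, 0.29, 2.1, -0.4, 0.57, -0.47], [0.61, 0.48, 2.14, -0.61, 0.37, -0.22], [0.6, 0.44, 2.23, -0.68, 0.29, -0.28], [0.35, 0.62, 1.8, -0.27, 0.46, -0.93]]
-1 [None, None, None, [0.35, 0.62, 1.8, -0.27, 0.46, 2.21]]
```

```bash
cat > s1.py <<'E'
from slide import *
import json
manip.command_gripper(.06)
P,M=pose(RACK,1,.13); go(P,M); line(pose(RACK,1)[0],M,.12)
manip.command_gripper(0,60); print("w",manip.get_width(),manip.get_grip_force(),manip.get_time())
manip.hold(.2); f0=np.array(manip.get_contact_force())
# back + align, then forward
def to(rk,rate):
    p,m=pose(rk,1); line(p,m,rate); return dforce(f0)
d=RACK[:2]-DOCK[:2]; c,s=np.cos(DOCK[2]),np.sin(DOCK[2]); y0=-s*d[0]+c*d[1]; x0=c*d[0]+s*d[1]
print("start dock frame",x0,y0)
print(to(indock(-.235,y0,RACK[2]-DOCK[2]),.06).round(1)); print(to(indock(-.235,0,0),.04).round(1))
y=0.
for x in np.arange(-.225,-.055,.01):
    f=to(indock(x,y),.06); print(round(x,3),round(y*1e3,1),f.round(1))
    if abs(f[0])>20 or abs(f[1])>25: print("STOP"); break
    if abs(f[1])>4: y+=np.clip(f[1]*1.5e-4,-.0015,.0015)
json.dump(dict(x=float(x),y=float(y),f0=f0.tolist()),open("slide.json","w"))
print(manip.get_time(),np.round(manip.get_position(),4))
a=shot("scene");b=shot("top")
cv2.imwrite("pics/slide1.png",np.hstack([cv2.resize(c["image"][y0:y1,x0:x1],(400,600),interpolation=cv2.INTER_CUBIC) for c,(x0,y0,x1,y1) in((a,(275,80,395,260)),(b,(140,70,260,250)))])[:,:,::-1])
E
python3 s1.py
```

```text
w 0.015296061210704608 58.922361731529236 60.0417
start dock frame -0.20625694542787448 0.0074345452290521565
[-0.4  2.9  4.7]
[ 0.4  5.8 -0.1]
-0.225 0.0 [-10.3   3.   14.4]
-0.215 0.0 [-14.6   0.4  19. ]
-0.205 0.0 [-16.3   1.3  20. ]
-0.195 0.0 [-15.4   0.4  21.3]
-0.185 0.0 [-13.7   0.4  18.8]
-0.175 0.0 [-14.4   0.6  18.3]
-0.165 0.0 [-14.   -0.1  18.4]
-0.155 0.0 [-12.3   0.3  16.9]
-0.145 0.0 [-19.9  -0.1  23.9]
-0.135 0.0 [-12.3   4.1  12. ]
-0.125 0.6 [-9.2  3.3  9.2]
-0.115 0.6 [-8.3  3.1  9.1]
-0.105 0.6 [-8.3  3.4  6.8]
-0.095 0.6 [-8.8  2.5  9.3]
-0.085 0.6 [-7.8  3.6  6.5]
-0.075 0.6 [-7.4  3.   6.1]
-0.065 0.6 [-7.4  3.2  5.8]
66.925 [0.5665 0.2141 0.0878]
```

View pics/slide1.png

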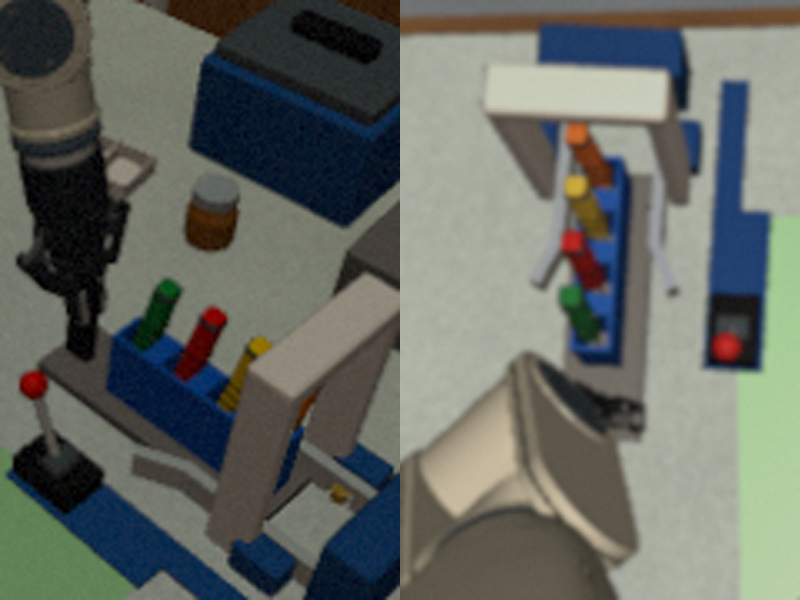

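The drivers lean within their cells, caps at (170,288), (215,317) and (260,345) on the left, but all are seated. The rack is between the guides. I push on through the detent.

```bash
cat > s2.py <<'E'
from slide import *
import json
S=json.load(open("slide.json")); f0=np.array(S["f0"]); y=S["y"]
def to(x,rate=.05):
    p,m=pose(indock(x,y),1); line(p,m,rate); return dforce(f0)
x=S["x"]
while x<.012:
    x+=.005 if x<-.012 else .002
    f=to(x); print(round(x,4),round(y*1e3,1),f.round(1),np.round(manip.get_position(),4)[:2])
    if f[0]<-32 or abs(f[1])>25: print("STOP"); break
    if abs(f[1])>4: y+=np.clip(f[1]*1.5e-4,-.0015,.0015)
json.dump(dict(x=float(x),y=float(y),f0=f0.tolist()),open("slide.json","w"))
print(manip.get_time(),manip.get_width())
a=shot("scene");b=shot("top"); np.save("home.npy",np.array([a,b],dtype=object),allow_pickle=True)
cv2.imwrite("pics/slide2.png",np.hstack([cv2.resize(c["image"][y0:y1,x0:x1],(400,600),interpolation=cv2.INTER_CUBIC) for c,(x0,y0,x1,y1) in((a,(305,90,425,270)),(b,(140,70,260,250)))])[:,:,::-1])
E
python3 s2.py
```

```text
-0.06 0.6 [-12.5   3.2  10.4] [0.5707 0.2137]
-0.055 0.6 [-13.3   3.3  11.2] [0.5756 0.2134]
-0.05 0.6 [-12.1   4.   10.6] [0.5806 0.2131]
-0.045 0.6 [-11.9   1.9   9.9] [0.5856 0.2128]
-0.04 0.6 [-16.2   2.9  15.3] [0.5899 0.2124]
-0.035 0.6 [-14.7   3.   13.2] [0.5951 0.2122]
-0.03 0.6 [-12.7   3.3  11. ] [0.6005 0.2119]
-0.025 0.6 [-12.4   3.4  10.9] [0.6055 0.2117]
-0.02 0.6 [-12.1   3.2  10.8] [0.6105 0.2114]
-0.015 0.6 [-11.2   3.6   9.9] [0.6155 0.2111]
-0.01 0.6 [-11.1   3.1  10. ] [0.6205 0.2108]
-0.008 0.6 [-15.    2.4  13.4] [0.6219 0.2106]
-0.006 0.6 [-15.6   2.4  13.6] [0.6237 0.2104]
-0.004 0.6 [-15.7   2.7  12.5] [0.6258 0.2103]
-0.002 0.6 [-13.6   2.6  12. ] [0.6281 0.2102]
0.0 0.6 [-11.9   3.9   9.6] [0.6306 0.2101]
0.002 0.6 [-11.2   2.5   9.8] [0.6325 0.2101]
0.004 0.6 [-16.6   2.8  13.8] [0.6337 0.2099]
0.006 0.6 [-18.    2.9  15.6] [0.6353 0.2098]
0.008 0.6 [-29.1   3.5  24.4] [0.6354 0.2097]
0.01 0.6 [-40.6   4.7  32.8] [0.6354 0.2097]
STOP
72.275 0.014973149173351437
```

View pics/slide2.png

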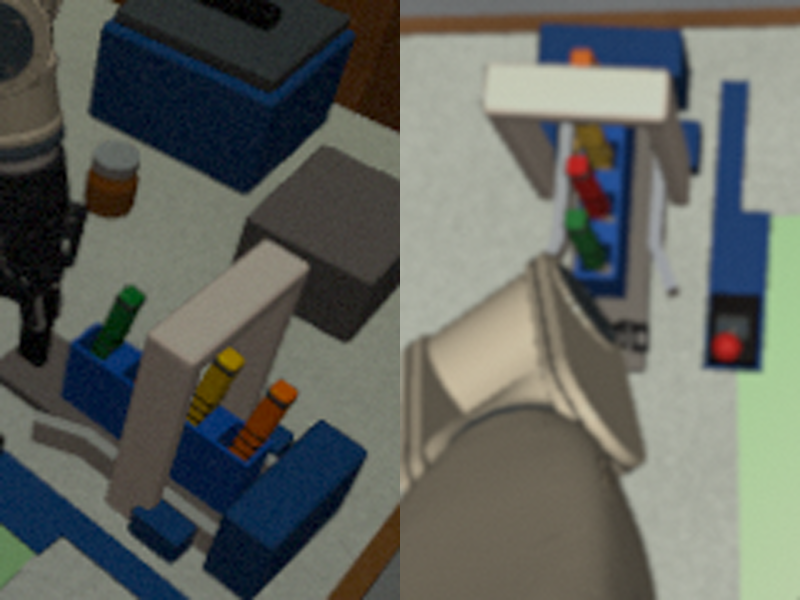

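The axial force rose from 18 to 40 N with no further motion (post stopped at x = 0.6354), so the rack is past the detent and against the end stop. The picture shows it fully in, with drivers under and around the arch. I release and throw the lever on.

```bash
cat > lever.py <<'E'
from slide import *
import slide
def ltool():
    slide.PHI=0; return tool(DOCK[2],1)
LX=np.array([np.cos(DOCK[2]),np.sin(DOCK[2])])
def sweep(x_from,x_to,lane_y,z=.107,dirn=1,fmax=8):
    """x,y in dock frame for the TCP"""
    M=ltool(); P=lambda x,zz:np.r_[indock(x,lane_y)[:2],zz]
    go(P(x_from,.25),M); line(P(x_from,z),M,.15); manip.hold(.1); f0=np.array(manip.get_contact_force())
    x=x_from
    while dirn*(x_to-x)>1e-6:
        x+=dirn*min(.008,abs(x_to-x)); line(P(x,z),M,.08); f=dforce(f0); 
        print(round(x,4),f.round(1),end=" ")
        if abs(f[0])>fmax: print("force stop"); break
    print(); return P,M,x
E
python3 - <<'E'
from lever import *
import json
S=json.load(open("slide.json"))
p,m=pose(indock(.006,S["y"]),1); line(p,m,.05); print(dforce(np.array(S["f0"])).round(1))
manip.command_gripper(.045)
line(np.array(manip.get_position())-m[:,2]*.13,None,.15)
manip.command_gripper(0,30)
d=np.array([.6133,.0843])-DOCK[:2]; c,s=np.cos(DOCK[2]),np.sin(DOCK[2]); kx,ky=c*d[0]+s*d[1],-s*d[0]+c*d[1]; print("knob in dock",kx,ky)
ex=kx+.0815-.024+.010
P,M,x=sweep(kx-.050,ex,ky)
line(P(x-.01,.107),M,.1); line(P(x-.02,.22),M,.15)
print(manip.get_time())
q=np.array(manip.get_joint_positions()); q[0]-=.7; q[1]-=.2; manip.set_joints(list(q))
a=shot("scene");b=shot("top"); np.save("on.npy",np.array([a,b],dtype=object),allow_pickle=True)
cv2.imwrite("pics/on.png",np.hstack([cv2.resize(c["image"][y0:y1,x0:x1],(400,600),interpolation=cv2.INTER_CUBIC) for c,(x0,y0,x1,y1) in((a,(270,90,430,280)),(b,(140,70,260,250)))])[:,:,::-1])
E
```

```text
[-19.9   4.1  16.6]
knob in dock -0.1281279543537138 -0.1261812874919758
-0.1701 [-0.2 -0.3 -0.1] -0.1621 [-0.7  0.4 -1.1] -0.1541 [-0.3  0.  -0. ] -0.1461 [-0.6 -0.2  0.2] -0.1381 [-0.   0.4 -0.2] -0.1301 [ 0.5  0.5 -1.1] -0.1221 [ 0.1  0.  -0.6] -0.1141 [ 0.1  0.5 -0.4] -0.1061 [-1.1  0.4  0.2] -0.0981 [-0.2 -0.3  0.7] -0.0901 [-0.8 -0.3 -1.1] -0.0821 [-0.3 -0.4  0.7] -0.0741 [-4.9  0.6  1.4] -0.0661 [-28.9  -0.1  18. ] force stop

80.9917
```

View pics/on.png

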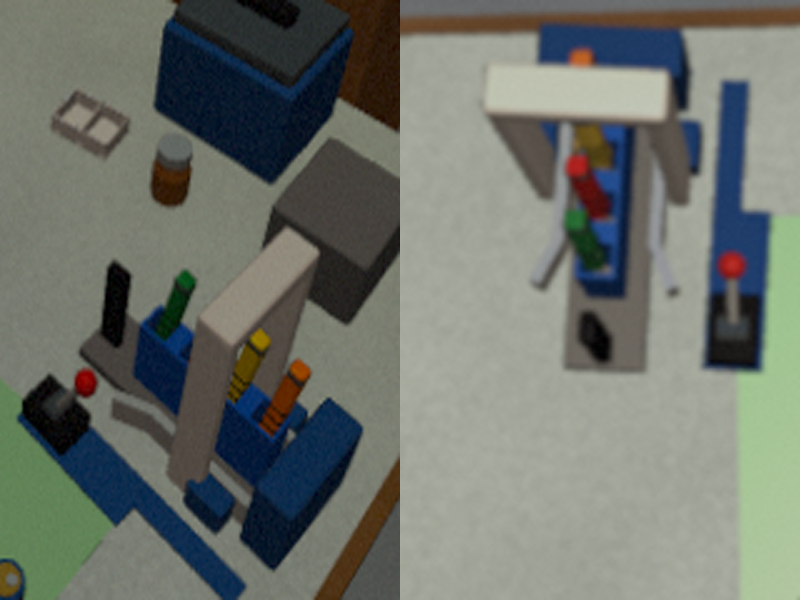

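The lever is thrown fully over: the knob is at (732,265) in the top crop, away from the robot. The rack sits home against the blue end box. I check the knob angle by triangulation, then draw the rack out.

```bash
cat >> lever.py <<'E'
def knob3(a,b,ra=(265,170,315,230),rb=(225,135,255,190)):
    def k(c,roi):
        h=cv2.cvtColor(c["image"],cv2.COLOR_RGB2HSV); m=((h[:,:,0]>174)|(h[:,:,0]<6))&(h[:,:,1]>150)&(h[:,:,2]>60)
        v,u=np.nonzero(m); q=(u>roi[0])&(u<roi[2])&(v>roi[1])&(v<roi[3]); return np.array([u[q].mean(),v[q].mean()])
    o1,d1=ray(a,k(a,ra));o2,d2=ray(b,k(b,rb));x=np.linalg.lstsq(np.c_[d1[0],-d2[0]],o2-o1,rcond=None)[0]
    p=(o1+d1[0]*x[0]+o2+d2[0]*x[1])/2; d=p[:2]-DOCK[:2]; c,s=np.cos(DOCK[2]),np.sin(DOCK[2])
    return np.array([c*d[0]+s*d[1],-s*d[0]+c*d[1],p[2]])
E
cat > s3.py <<'E'
from lever import *
import json
a,b=np.load("on.npy",allow_pickle=True)
k=knob3(a,b); print("knob dock frame",k.round(4),"travel rad",2*np.arcsin(np.hypot(k[0]+.1281,k[2]-.1045)/2/.085))
S=json.load(open("slide.json")); y=S["y"]; slide.PHI=.3
p,m=pose(indock(.006,y),1)
manip.command_gripper(.05); go(p-m[:,2]*.13,m); line(p,m,.12); manip.command_gripper(0,60)
print("w",manip.get_width(),manip.get_time()); manip.hold(.2); f0=np.array(manip.get_contact_force())
for x in np.r_[-.004,-.015,-.03:-.231:-.02]:
    p,m=pose(indock(x,y),1); line(p,m,.06); f=dforce(f0); print(round(x,3),f.round(1),np.round(manip.get_position(),3)[:2])
    if abs(f[0])>35: print("STOP"); break
    if abs(f[1])>4: y+=np.clip(f[1]*1.5e-4,-.0015,.0015)
print(manip.get_time(),manip.get_width())
a=shot("scene");b=shot("top")
cv2.imwrite("pics/out.png",np.hstack([cv2.resize(c["image"][y0:y1,x0:x1],(400,600),interpolation=cv2.INTER_CUBIC) for c,(x0,y0,x1,y1) in((a,(250,90,390,280)),(b,(140,90,260,270)))])[:,:,::-1])
E
python3 s3.py
```

```text
knob dock frame [-0.0514 -0.1272  0.103 ] travel rad 0.9357731874497905
w 0.015442132110375904 87.1083
-0.004 [2.7 1.3 0.8] [0.63  0.211]
-0.015 [2.8 1.5 1.9] [0.619 0.211]
-0.03 [2.6 1.6 2.5] [0.604 0.212]
-0.05 [1.5 1.8 3.8] [0.584 0.214]
-0.07 [2.5 1.5 2. ] [0.564 0.215]
-0.09 [2.7 1.1 4.5] [0.544 0.216]
-0.11 [2.5 2.8 3.8] [0.524 0.217]
-0.13 [2.6 2.6 4.6] [0.504 0.219]
-0.15 [2.7 1.6 4.8] [0.484 0.22 ]
-0.17 [2.8 2.9 5.6] [0.464 0.221]
-0.19 [2.6 2.4 6.3] [0.444 0.222]
-0.21 [2.5 2.8 7. ] [0.424 0.224]
-0.23 [1.3 2.1 7. ] [0.404 0.225]
93.1917 0.01574718716135709
```

View pics/out.png

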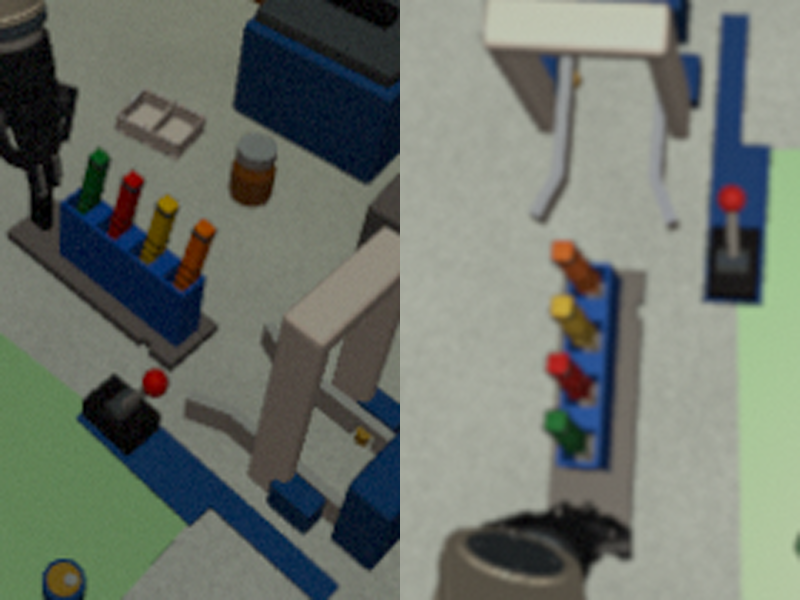

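The rack is out: its front end is clear of the flared mouth in the top crop, all four drivers stand in their cells, and the lever is still on. I release the post and put the lever back to off.

```bash
cat > s4.py <<'E'
from lever import *
slide.PHI=.3; m=tool(DOCK[2],1)
manip.command_gripper(.045); line(np.array(manip.get_position())-m[:,2]*.12,None,.15); manip.command_gripper(0,30)
P,M,x=sweep(-.0514+.035,-.1155,-.127,dirn=-1)
line(P(x+.012,.107),M,.1); line(P(x+.02,.22),M,.15)
q=np.array(manip.get_joint_positions()); q[0]-=.7; q[1]-=.2; manip.set_joints(list(q)); manip.hold(.3)
a=shot("scene");b=shot("top")
k=knob3(a,b); print("knob",k.round(4),"travel from on",2*np.arcsin(np.hypot(k[0]+.0514,k[2]-.103)/2/.085),manip.get_time())
cv2.imwrite("pics/final.png",np.hstack([cv2.resize(c["image"],(400,300),interpolation=cv2.INTER_AREA) for c in(a,b)]+[])[:,:,::-1]) if 0 else cv2.imwrite("pics/final.png",np.hstack([cv2.resize(c["image"][y0:y1,x0:x1],(400,600),interpolation=cv2.INTER_CUBIC) for c,(x0,y0,x1,y1) in((a,(220,90,390,280)),(b,(130,90,270,290)))])[:,:,::-1])
E
python3 s4.py
```

```text
-0.0244 [-0.9 -0.6  0.1] -0.0324 [ 0.   0.7 -0.1] -0.0404 [-0.5 -0.4 -0.4] -0.0484 [-0.3 -0.1 -0.7] -0.0564 [ 0.9  0.2 -0.8] -0.0644 [ 0.2 -0.2 -0.5] -0.0724 [-0.5 -0.5 -0.2] -0.0804 [-0.3  0.3 -0.2] -0.0884 [-0.6  0.1 -0.1] -0.0964 [-0.1  0.3 -0.5] -0.1044 [-0.5  0.1  0.9] -0.1124 [ 8.9 -1.1 -4.3] force stop

knob [-0.1323 -0.1255  0.1044] travel from on 0.9924500088018676 104.075
```

View pics/final.png

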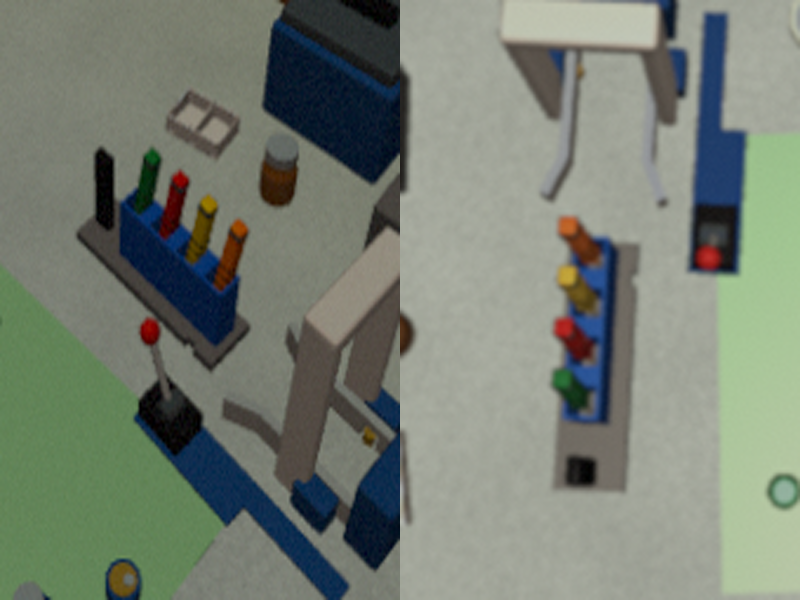

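The lever is off: the knob is at (150,330) on the left, back at its stop after 0.99 rad of travel. The rack stands clear of the mouth with all four drivers upright, and the robot touches nothing.

```bash
python3 -c "
from rig import manip
print(manip.sign_off())"
```

```text
the job is handed in; nothing more can be done
None
```

I handed the job in at about 104 s: all four screwdrivers stand in the rack, which was slid into the dock until it hit the end stop and drawn back out clear of the mouth with the power on, and the lever is back off; the hand-in returned no verdict.

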